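# Zero the gear roll tester and hold its sprung idler arm open

### The job

Zero the gear roll tester while its blue arm is still at rest: press the yellow button on the grey control box fully down and let it come back up. Then push the tester's sprung arm back by its upright black post, past the ratchet click, until its red pointer stands over the green band, and finish while still holding the post there against the spring (do not let go). Leave the other things on the bench where they are.

Things in the scene. Friction and masses are not known exactly. Their poses are not given: they have to be found in the camera images.
- control_box: grey control box 90 x 120 x 45 mm with a dark display window, fixed to the bench; origin at the centre of its underside, x axis from the button side to the display side. The round yellow button, 32 mm across in a black collar 48 mm across, is on its top, 16 mm from the centre towards -x
- zero_button_top (a point): centre of the top face of the yellow zero button, 63 mm above the bench when up; pressed straight down it travels 6 mm, to flush with its black collar
- zero_button (a joint): travel of the yellow button in m: 0 up, 0.006 fully down; sprung, 1.5 N to start and about 5 N at the bottom, comes up by itself
- roll_tester: gear roll tester, fixed to the bench: grey bed plate 200 x 210 x 12 mm; origin at the centre of its underside, z up. It carries a gear on a spindle, the blue arm's pivot, a brass pawl, two rubber stops and a white and green sector; all but the black post is below 52 mm. At mid-swing the arm points along the plate's -y and its post travels along the plate's +x
- pivot (a point): point on the vertical pivot axis of the blue arm, 80 mm above the bench; at [15, 50] mm in the bed plate's x, y
- handle (a point): point on the axis of the upright round black post on the blue arm, 110 mm from the pivot axis, 80 mm above the bench; the post is 18 mm across and free to grip or push from 50 mm to its top at 102 mm above the bench
- idler_arm: the blue sprung arm, 118 mm bar 14 mm wide with its top 44 mm above the bench, carrying the idler roller, red pointer and black post; origin on the pivot axis at bench height
- swing_angle (a joint): angle of the blue arm in rad, growing anticlockwise from above: 0 at rest on the front stop, 0.47 (27 deg) at mid-swing; a brass pawl clicks behind the ratchet tooth at about 0.55; the green band under the pointer runs from 0.60 to the hard stop at 0.95. The spring pushes back with 5 N (rest) to 8 N (stop) at the post; let go past the click, the arm falls back on the pawl, short of the green band
- v_block_1: steel V-block 34 x 45 x 34 mm, bystander; origin at its underside
- hex_key_8: dark hex key 84 mm long, bystander; origin at its underside
- step_block: grey ground step block 20 x 60 x 20 mm, bystander; origin at its underside
- loupe: black loupe 37 mm across, 35 mm high, bystander; origin at its underside

How it is judged:
By the outcome, as a careful person would: the job done as asked, in the order asked, and still so for the second after the job is handed in, while the arm keeps its last pose, push and grip.
It also fails if it takes over 43 s, if anything falls off the work surface, if the arm or the gripper's body presses on something with over 40 N, if the wrist force passes 120 N, or if a joint passes its speed limit or range.

### The arm

A 6-joint arm with a two-finger parallel gripper is mounted at the origin on the work surface; the furniture and walls round the work are solid. World frame = base frame: x ahead of the robot, y to its left, z up, the work surface at z = 0. Lengths are in m, angles in degrees, forces in N, time in s.
With the tool pointing down it reaches from about 0.425 to 1.125 m from the base axis. Payload 14.9 kg.
Tool frame: the origin (TCP) lies at the very end of the fingers, on their centre line; the grasp point (between the pads) lies 19 mm behind it; z points along the fingers, y is the line along which they close (so a half turn about z gives the same grasp; the last joint's range is limited). The gripper opens to 91 mm and grips with 3 to 60 N. Pads are 32 mm wide; open, the fingers measure 118 mm over their backs; the gripper's body (76 mm by 178 mm) begins 60 mm behind the grasp point.
Start: joints at [-66.251, 21.709, 99.362, -0, 58.929, -1.908], TCP at [0.303, -0.631, 0.214] pointing down, gripper open.
Joint ranges: [-158.91, 158.91], [-42.39, 125.64], [0.06, 152.35], [-60.88, 240.88], [17.5, 164.5], [-176.32, 176.32]. Speed limits (degrees/s): [108.29, 108.29, 136.94, 180, 180, 180].

### API

Orientations are given as a 3x3 rotation matrix whose columns are the frame's x, y, z axes.
In Python, from rig import get_state, optics, workorder gives the robot as it stands.
- The arm moves only by the tool apply_moves, never from a script. Its argument "targets" is a list of rows, each an object of numbers: "x", "y", "z": the shift along the tool's x, y, z in units of 30 mm (1.0 is 30 mm); "yaw": the turn about the tool's z in units of 5 degrees (1.0 is 5 degrees). In form: [{"x": .., "y": .., "z": .., "yaw": ..}, ...]. A call has 1 to 20 rows; each row shifts and turns the commanded pose from where the row before left it, along the tool's axes as they then stand; what a row does not reach is not made up. A row lasts 1/8 s, in which the tool goes at most 62.5 mm and 10.7 degrees, less where a joint would pass 70% of its speed; a pose out of reach is approached as far as the arm can. A call is refused whole if a number of a shift passes 1 or a number of a turn 1, either way. A call with a gripper value outside its range is refused whole. "gripper" is the finger opening in mm, from 0 to 91.2, set as the call begins (left out, the last holds). The fingers move at their own pace and stop on an object; the grip force is fixed at half the most. Time passes only in rows, so rows that do not move let the fingers close. It gives the time, the measured TCP pose, the force, the opening and the grip force at its end, in the units of the state.
- get_state(): the state, without advancing time (a new reading comes with each control period).
- optics.snapshot(name): name is "scene" or "top" or "wrist"; returns (picture, depth): 480x640x3 uint8, red, green, blue; 480x640 float32, m along the optical axis (not along the pixel's ray), 0 where there is no reading.
- optics.camera_params(name): a dict with "fx", "fy", "cx", "cy" (pixels), "pose" (4x4, takes a point from camera to world coordinates). Camera axes: x right, y down, z forward; pixel columns grow to the right and rows downward; lengths in m; the calibration is good to about 2 mm. A picture is of the moment at which its call begins: read the wrist's pose just before it. camera_params takes no time and is no camera call; for the wrist camera it gives the pose at the moment of the call.
- workorder.finish_job(): hands the job in; it is judged then, once.
The state is a dict: "time": time; "q": joint angles; "joint_vel": joint speeds; "tau": joint torques, N m; "ee_pos": TCP position; "tcp_rot": TCP orientation; "wrist_force": force on the tool from outside, world axes, zero at the start; "wrist_torque": the same for the moment, N m; "gripper_width": finger opening in m; "finger_force": force on a finger pad.
Only numpy, scipy, OpenCV 4.12 (cv2) and the standard library are available. Lean on these libraries where they do the work, as an engineer would, in place of code of your own. Each camera call takes 0.05 s, during which the arm holds its last target. There are 200 camera calls.

## Working session

There is one attempt and no reset: what is moved stays moved. The work goes in short steps, Python scripts to look and compute and a tool call to move; the robot and the scene stay as the last step left them, time stands still between calls to the robot, and variables do not carry over. Pictures are saved under pics/ and viewed, at most 10 in all, crops included, and the job is handed in when it is done.

Besides the shell and the picture viewer there is one more tool, called in YAML: its name, and indented under it one key for each argument. apply_moves: Moves the arm, as the interface text tells. Its arguments: {"type":"object","properties":{"targets":{"type":"array","items":{"type":"object","properties":{"x":{"type":"number"},"y":{"type":"number"},"z":{"type":"number"},"yaw":{"type":"number"}}}},"gripper":{"type":"number"}},"required":["targets"]}

```bash
mkdir -p pics
python3 - <<'E'
from rig import get_state, optics
import cv2,numpy as np
s=get_state();print(s['time'],s['ee_pos'],s['tcp_rot'],s['wrist_force'])
for n in ['top','scene']:
    p,d=optics.snapshot(n);np.savez(f'{n}.npz',p=p,d=d);cv2.imwrite(f'pics/{n}.png',p[:,:,::-1]);c=optics.camera_params(n);print(n,c)
E
```

```text
0.0 [ 0.30292565 -0.63063279  0.21330488] [[ 9.01406460e-01  4.32973694e-01 -4.17429177e-04]
 [ 4.32973893e-01 -9.01405937e-01  9.72163288e-04]
 [ 4.46479918e-05 -1.05705020e-03 -9.99999440e-01]] [ 0.17687572 -0.59164724 -0.00571262]
top {'fx': 455.2373006701185, 'fy': 455.2373006701185, 'cx': 320.8213489702915, 'cy': 244.81385230808326, 'pose': array([[ 0.00592365, -0.99257521,  0.12148815,  0.46994953],
       [-0.99938279, -0.01008303, -0.03365082,  0.00634028],
       [ 0.03462594, -0.12121384, -0.9920223 ,  0.9275681 ],
       [ 0.        ,  0.        ,  0.        ,  1.        ]])}
scene {'fx': 530.1881851173852, 'fy': 530.1881851173852, 'cx': 312.88397397948745, 'cy': 232.90078578080846, 'pose': array([[-0.67206109, -0.56993927,  0.47276117,  0.03542543],
       [-0.74046154,  0.52337624, -0.42165629,  0.46363628],
       [-0.00711349, -0.63344025, -0.77375891,  0.97310009],
       [ 0.        ,  0.        ,  0.        ,  1.        ]])}
```

View pics/top.png

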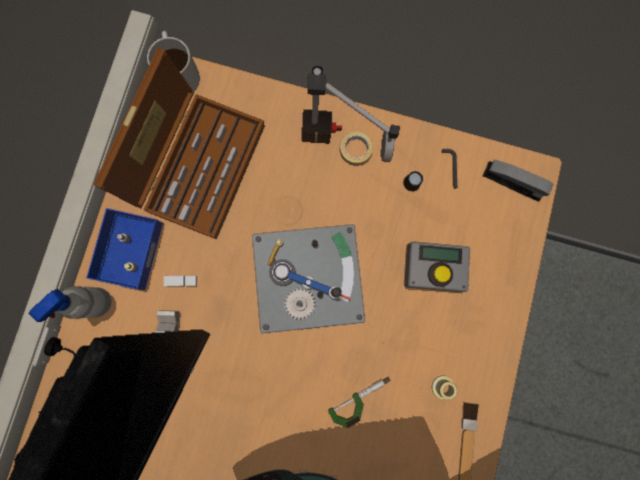

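View pics/scene.png

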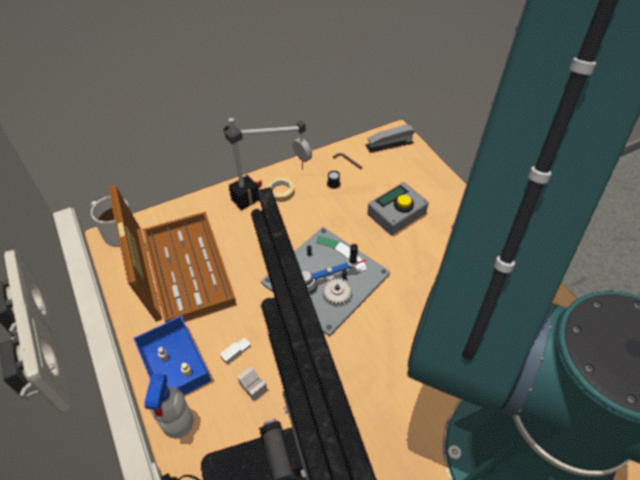

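Run:
```python
import cv2,numpy as np
p=np.load('top.npz')['p'][:,:,::-1]
cv2.imwrite('pics/c.png',cv2.resize(p[215:340,245:375],None,fx=4.6,fy=4.6,interpolation=cv2.INTER_CUBIC))
cv2.imwrite('pics/b.png',cv2.resize(p[230:305,395:480],None,fx=6,fy=6,interpolation=cv2.INTER_CUBIC))
```

```text
(no output)
```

View pics/c.png

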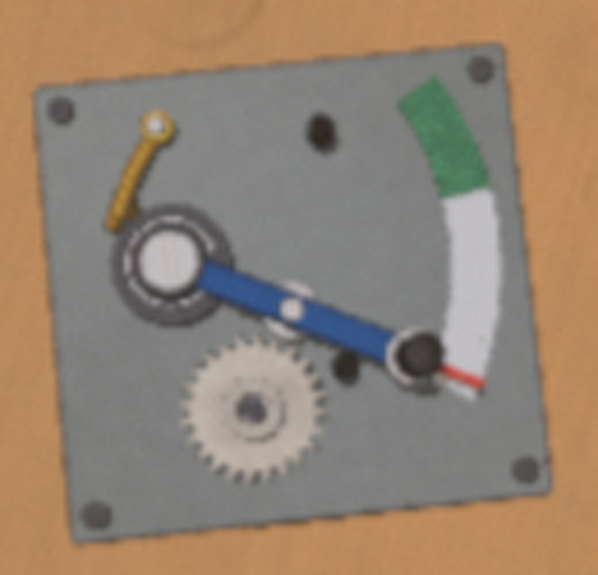

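View pics/b.png

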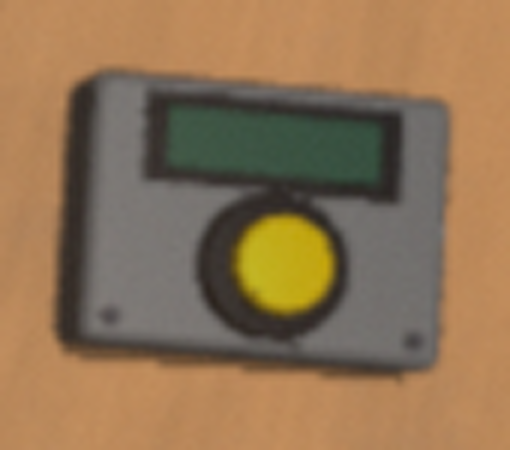

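```bash
cat > h.py <<'E'
import numpy as np
from rig import get_state, optics
def px(c,u,v,z):
    P=c['pose'];r=P[:3,:3]@[(u-c['cx'])/c['fx'],(v-c['cy'])/c['fy'],1]
    return P[:3,3]+r*(z-P[2,3])/r[2]
E
python3 - <<'E'
from h import *
c=optics.camera_params('top')
T=lambda U,V,z,s=4.6,o=(245,215):px(c,(U+.5)/s-.5+o[0],(V+.5)/s-.5+o[1],z)
C=np.array([T(*k,.012) for k in [(37,90),(502,45),(550,490),(73,543)]])
print(C[:,:2]); ce=C.mean(0);print('centre',ce)
print([np.linalg.norm(C[i]-C[i-1]) for i in range(4)])
ey=(C[0]-C[1]+C[3]-C[2])[:2];ey/=np.linalg.norm(ey);ex=np.array([ey[1],-ey[0]])
piv=ce[:2]+.015*ex+.05*ey
print('ex',ex,'piv',piv,'cap',T(170,262,.05))
post=T(418,355,.102);print('post',post,np.linalg.norm(post[:2]-piv))
a0=np.arctan2(*(-ey)[::-1])-np.radians(27)
for a in(0,.47,.55,.6,.75,.85,.95):
    print(a,piv+.11*np.array([np.cos(a0+a),np.sin(a0+a)]),np.degrees(a0+a))
B=T(285,264,.063,6,(395,230));print('button',B)
s=get_state();print(s['q'])
for t in [B[:2],post[:2]]:
    d=np.r_[t,0]-np.r_[s['ee_pos'][:2],0];print(s['tcp_rot'].T@d/.03)
d=np.load('top.npz')['d'];print(d[274,442],d[292,336])
for n,(u,v) in dict(b=(442,274),post=(336,292),lamp=(390,140),lamp2=(317,75)).items():
    P=c['pose'];z=float(d[v,u]);print(n,P[:3,3]+P[:3,:3]@[(u-c['cx'])/c['fx']*z,(v-c['cy'])/c['fy']*z,z])
E
```

```text
[[ 0.60235298  0.11336497]
 [ 0.62480622 -0.09178021]
 [ 0.42971321 -0.11208216]
 [ 0.40638485  0.09329667]]
centre [0.51581431 0.00069982 0.012     ]
[np.float64(0.19699300599549707), np.float64(0.20637027688857398), np.float64(0.1961465078995961), np.float64(0.20669947931188987)]
ex [0.99383906 0.11083285] piv [0.52518026 0.05205426] cap [0.52481233 0.05182045 0.05      ]
post [ 0.48580468 -0.04867556  0.102     ] 0.1081523616764277
0 [ 0.48641178 -0.05088749] -110.6366721197961
0.47 [ 0.53723642 -0.05728305] -83.70765574864741
0.55 [ 0.54593552 -0.0559699 ] -79.12399338760082
0.6 [ 0.55130854 -0.05479756] -76.25920441194671
0.75 [ 0.56698289 -0.04969317] -67.66483748498436
0.85 [ 0.57693184 -0.04501156] -61.93525953367613
0.95 [ 0.58636371 -0.0393601 ] -56.205681582367895
button [ 0.52261886 -0.25596027  0.063     ]
[-6.62497255e+01  2.17367496e+01  9.93905315e+01 -7.98388878e-04
  5.89277651e+01 -1.91079357e+00]
[ 1.20088393e+01 -8.08759501e+00  8.01049120e-03]
[ 1.38949115e+01 -1.48470046e+01  1.45415282e-02]
0.86939794 0.82041997
b [ 0.52161701 -0.25475805  0.06636289]
post [ 0.4853763  -0.04946276  0.1043326 ]
lamp [ 0.7438328  -0.13664052  0.17920831]
lamp2 [ 0.82000545 -0.00896691  0.25328952]
```

apply_moves:
  gripper: 0
  targets:
    - {"x":1,"y":-0.67}
    - {"x":1,"y":-0.67}
    - {"x":1,"y":-0.67}
    - {"x":1,"y":-0.67}
    - {"x":1,"y":-0.67}
    - {"x":1,"y":-0.67}
    - {"x":1,"y":-0.67}
    - {"x":1,"y":-0.67}
    - {"x":1,"y":-0.67}
    - {"x":1,"y":-0.67,"z":0.7}
    - {"x":1,"y":-0.67,"z":1}
    - {"x":1,"y":-0.71,"z":1}
    - {}
    - {}
    - {}

```text
$.targets[0]: bad value
```

Run:
```python
from h import *
import cv2
c=optics.camera_params('wrist');p,d=optics.snapshot('wrist');cv2.imwrite('pics/w1.png',p[:,:,::-1])
s=get_state();print(s['time'],s['ee_pos'],s['gripper_width'],s['wrist_force'])
print(s['tcp_rot'].T@(np.array([.5226,-.2560,.063])-s['ee_pos'])/.03)
print(c)
h=cv2.cvtColor(p,cv2.COLOR_RGB2HSV);m=cv2.inRange(h,(20,150,60),(35,255,255));n,l,st,ce=cv2.connectedComponentsWithStats(m)
for i in range(1,n):
  if st[i,4]>200: print(st[i],ce[i],px(c,*ce[i],.063))
```

```text
0.15 [ 0.30297676 -0.63072611  0.21344902] 0.09144036486233276 [-0.11289988  0.1008813   0.63742336]
[12.00758139 -8.08506108  5.02147988]
{'fx': 378.4047175319855, 'fy': 378.4047175319855, 'cx': 315.8816170967943, 'cy': 239.84152491992884, 'pose': array([[ 0.43419517, -0.86749752, -0.2427398 ,  0.37197518],
       [-0.9008174 , -0.41861312, -0.11528693, -0.59660741],
       [-0.00160294,  0.26872126, -0.96321665,  0.38489351],
       [ 0.        ,  0.        ,  0.        ,  1.        ]])}
[ 87 310  37  66 836] [ 98.24162679 348.72009569] [ 0.10205971 -0.49389991  0.063     ]
[514 320  32  56 601] [533.86023295 356.33111481] [ 0.27714096 -0.87527984  0.063     ]
[ 440  389  200   25 3665] [552.60791269 402.01637108] [ 0.24197482 -0.92198294  0.063     ]
```

View pics/w1.png

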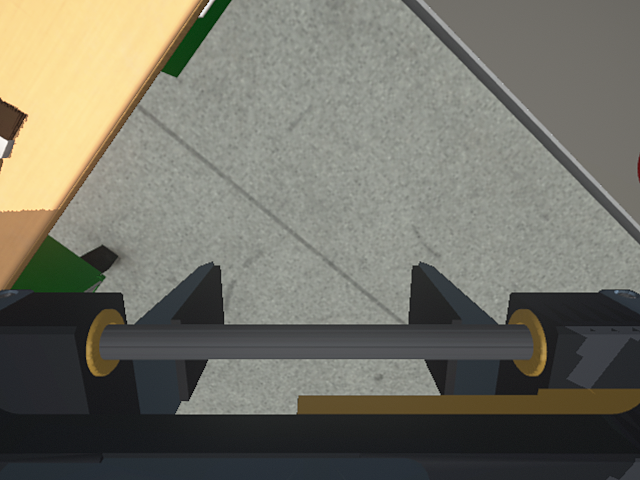

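The wrist picture shows only floor and the open fingers, because the move was refused. The rows seem to need every key, so I'll resend them in full.

apply_moves:
  gripper: 0
  targets:
    - {"x":1,"y":-0.67,"z":0,"yaw":0}
    - {"x":1,"y":-0.67,"z":0,"yaw":0}
    - {"x":1,"y":-0.67,"z":0,"yaw":0}
    - {"x":1,"y":-0.67,"z":0,"yaw":0}
    - {"x":1,"y":-0.67,"z":0,"yaw":0}
    - {"x":1,"y":-0.67,"z":0,"yaw":0}
    - {"x":1,"y":-0.67,"z":0,"yaw":0}
    - {"x":1,"y":-0.67,"z":0,"yaw":0}
    - {"x":1,"y":-0.67,"z":0,"yaw":0}
    - {"x":1,"y":-0.67,"z":0.7,"yaw":0}
    - {"x":1,"y":-0.67,"z":1,"yaw":0}
    - {"x":1,"y":-0.71,"z":1,"yaw":0}
    - {"x":0,"y":0,"z":0,"yaw":0}
    - {"x":0,"y":0,"z":0,"yaw":0}
    - {"x":0,"y":0,"z":0,"yaw":0}

```text
time: 2.02
ee_pos: [0.5228, -0.2576, 0.1339]
tcp_rot: [[0.902, 0.432, 0.001], [0.432, -0.902, -0.001], [0.001, 0.001, -1.0]]
wrist_force: [0.5, -0.2, 0.5]
gripper_width: 0.0003
finger_force: 0.0
```

Run:
```python
from h import *
import cv2
c=optics.camera_params('wrist');p,d=optics.snapshot('wrist');cv2.imwrite('pics/w2.png',p[:,:,::-1])
s=get_state();print(s['time'],s['ee_pos'],s['gripper_width'],s['wrist_force'])
print(s['tcp_rot'].T@(np.array([.5226,-.2560,.063])-s['ee_pos'])/.03)
h=cv2.cvtColor(p,cv2.COLOR_RGB2HSV);m=cv2.inRange(h,(20,150,60),(35,255,255));n,l,st,ce=cv2.connectedComponentsWithStats(m)
for i in range(1,n):
  if st[i,4]>200: print(st[i],ce[i],px(c,*ce[i],.063))
```

```text
2.075 [ 0.52276394 -0.25758176  0.13381619] 0.00045342023702548003 [ 0.16714706 -1.0759284  -0.67341435]
[ 0.01597074 -0.05268094  2.36049281]
[ 289  227   47   48 1501] [312.09793471 247.70886076] [ 0.52485142 -0.2527801   0.063     ]
[300 310   5  66 267] [301.84269663 343.02996255] [ 0.45703556 -0.27699249  0.063     ]
[327 310   6  66 249] [330.00803213 344.20481928] [ 0.46496131 -0.29568142  0.063     ]
[ 148  389  279   25 4520] [297.23384956 403.3       ] [ 0.40919775 -0.29556883  0.063     ]
```

View pics/w2.png

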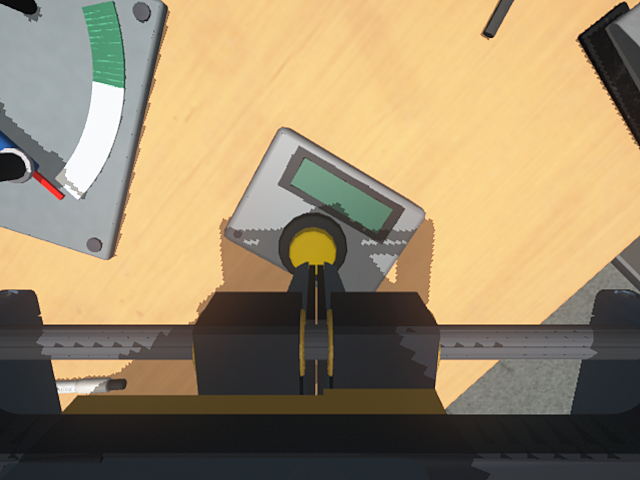

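The button is visible just ahead of the closed fingertips, at about (312, 250). Next I descend and press.

apply_moves:
  targets:
    - {"x":0.02,"y":-0.07,"z":0.8,"yaw":0}
    - {"x":0,"y":0,"z":0.8,"yaw":0}
    - {"x":0,"y":0,"z":0.5,"yaw":0}
    - {"x":0,"y":0,"z":0.2,"yaw":0}
    - {"x":0,"y":0,"z":0.1,"yaw":0}
    - {"x":0,"y":0,"z":0.1,"yaw":0}
    - {"x":0,"y":0,"z":0,"yaw":0}
    - {"x":0,"y":0,"z":0,"yaw":0}

```text
time: 3.08
ee_pos: [0.5225, -0.2548, 0.0606]
tcp_rot: [[0.901, 0.433, -0.0], [0.433, -0.901, -0.0], [-0.0, 0.0, -1.0]]
wrist_force: [-17.9, 5.7, 44.1]
gripper_width: 0.0003
finger_force: 21.3
```

Run:
```python
from h import *
import cv2
p,d=optics.snapshot('wrist');q,_=optics.snapshot('scene')
s=get_state();print(s['time'],s['ee_pos'],s['gripper_width'],s['wrist_force'],s['wrist_torque'],s['finger_force'])
a=cv2.resize(p[130:330,210:430],(440,400));b=cv2.resize(q[150:270,330:450],(360,360));b=cv2.copyMakeBorder(b,0,40,0,0,0)
cv2.imwrite('pics/m.png',np.hstack([a,b])[:,:,::-1])
```

```text
3.175 [ 0.52247636 -0.25484346  0.06065755] 0.0007508472513579703 [-17.45480562   6.22624268  42.08773821] [ 1.13523239  3.49574019 -0.00942015] 21.269537173211575
```

View pics/m.png

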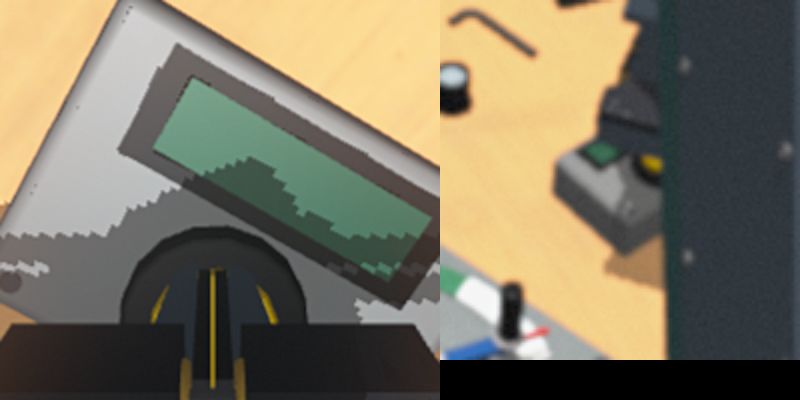

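```bash
cat > z.py <<'E'
from h import *
import cv2
c=optics.camera_params('wrist');p,d=optics.snapshot('wrist')
s=get_state();print(s['time'],s['ee_pos'],s['wrist_force'])
v,u=np.mgrid[0:480,0:640];X=np.stack([(u-c['cx'])/c['fx']*d,(v-c['cy'])/c['fy']*d,d],-1)@c['pose'][:3,:3].T+c['pose'][:3,3]
h=cv2.cvtColor(p,cv2.COLOR_RGB2HSV);m=cv2.inRange(h,(20,150,60),(35,255,255))
z=X[...,2];mm=(m>0)&(v<298)&(v>230)&(abs(u-315)<50)
print('yellow',mm.sum(),np.percentile(z[mm],[5,25,50,75,95]), X[mm].min(0),X[mm].max(0))
r=np.hypot(X[...,0]-.5228,X[...,1]+.255)
k=(r>.0185)&(r<.0225)&(z<.08)&(v<285);print('collar',k.sum(),np.percentile(z[k],[5,50,95]))
k=(r>.03)&(r<.045)&(z<.08)&(v<260);print('box',k.sum(),np.percentile(z[k],[5,50,95]))
E
python3 z.py
```

```text
3.225 [ 0.52251205 -0.2548399   0.06066416] [-17.26689599   5.7667584   43.2926643 ]
yellow 203 [0.05804993 0.05972789 0.06076586 0.06202696 0.0931414 ] [ 0.51885191 -0.26739782  0.05740437] [ 0.5915026  -0.2205722   0.23216215]
collar 1179 [0.05672687 0.05798383 0.07745488]
box 4964 [0.0450804  0.04659042 0.04791476]
```

apply_moves:
  targets:
    - {"x":0,"y":0,"z":-0.05,"yaw":0}

```text
time: 3.35
ee_pos: [0.5223, -0.2547, 0.0612]
tcp_rot: [[0.901, 0.433, 0.0], [0.433, -0.901, -0.0], [-0.0, 0.0, -1.0]]
wrist_force: [-5.4, 0.1, 7.7]
gripper_width: 0.0005
finger_force: 3.9
```

apply_moves:
  targets:
    - {"x":0,"y":0,"z":-0.05,"yaw":0}

```text
time: 3.48
ee_pos: [0.5225, -0.2548, 0.0621]
tcp_rot: [[0.901, 0.433, 0.001], [0.433, -0.901, -0.001], [0.0, 0.001, -1.0]]
wrist_force: [-3.3, -0.0, 4.0]
gripper_width: 0.0003
finger_force: 2.2
```

apply_moves:
  targets:
    - {"x":0,"y":0,"z":-0.1,"yaw":0}

```text
time: 3.6
ee_pos: [0.5226, -0.2547, 0.0647]
tcp_rot: [[0.901, 0.433, 0.001], [0.433, -0.901, -0.0], [0.0, 0.001, -1.0]]
wrist_force: [-2.2, -1.8, 2.5]
gripper_width: 0.0002
finger_force: 1.4
```

```bash
python3 z.py
```

```text
3.65 [ 0.52270684 -0.25474907  0.06489132] [-1.31226105 -0.38142923  3.18773222]
yellow 278 [0.05846892 0.06168298 0.06400964 0.06537696 0.09575302] [ 0.51836998 -0.26823998  0.05670667] [ 0.59140083 -0.22043809  0.23624582]
collar 1097 [0.0567515  0.05787521 0.0773229 ]
box 4904 [0.04506329 0.04657921 0.04787251]
```

apply_moves:
  targets:
    - {"x":0,"y":0,"z":-0.4,"yaw":0}
    - {"x":0,"y":0,"z":-0.8,"yaw":0}
    - {"x":0,"y":0,"z":-1,"yaw":0}
    - {"x":0,"y":0,"z":-1,"yaw":0}
    - {"x":0,"y":0,"z":0,"yaw":0}

```text
time: 4.28
ee_pos: [0.5237, -0.2551, 0.1628]
tcp_rot: [[0.901, 0.433, 0.004], [0.433, -0.901, -0.002], [0.003, 0.004, -1.0]]
wrist_force: [0.5, -0.2, 0.9]
gripper_width: 0.0007
finger_force: 0.0
```

```bash
python3 z.py
```

```text
4.325 [ 0.52288219 -0.25469816  0.16119278] [ 0.53670205 -0.8328332   0.05828902]
yellow 1186 [0.06574686 0.06702268 0.06750452 0.06802994 0.06871348] [ 0.50429948 -0.27111664  0.05637895] [ 0.54179222 -0.2380678   0.16437862]
collar 726 [0.0564682  0.05761053 0.05868911]
box 3645 [0.0446738  0.04614767 0.04776695]
```

apply_moves:
  gripper: 60
  targets:
    - {"x":0.23,"y":-0.83,"z":0,"yaw":0}
    - {"x":0.23,"y":-0.83,"z":0,"yaw":0}
    - {"x":0.23,"y":-0.83,"z":0,"yaw":0}
    - {"x":0.23,"y":-0.83,"z":0,"yaw":0}
    - {"x":0.23,"y":-0.83,"z":0,"yaw":0}
    - {"x":0.23,"y":-0.83,"z":0,"yaw":0}
    - {"x":0.23,"y":-0.83,"z":0,"yaw":0}
    - {"x":0.23,"y":-0.83,"z":0,"yaw":0}
    - {"x":0,"y":0,"z":0,"yaw":-1}
    - {"x":0,"y":0,"z":0,"yaw":-1}
    - {"x":0,"y":0,"z":0,"yaw":-1}
    - {"x":0,"y":0,"z":0,"yaw":-1}
    - {"x":0,"y":0,"z":0,"yaw":-1}
    - {"x":0,"y":0,"z":0,"yaw":-1}
    - {"x":0,"y":0,"z":0,"yaw":-1}
    - {"x":0,"y":0,"z":0,"yaw":-1}
    - {"x":0,"y":0,"z":0,"yaw":-0.7}
    - {"x":0,"y":0,"z":0,"yaw":0}
    - {"x":0,"y":0,"z":0,"yaw":0}

```text
time: 6.7
ee_pos: [0.4853, -0.0506, 0.1595]
tcp_rot: [[0.357, 0.934, -0.001], [0.934, -0.357, 0.0], [-0.0, -0.001, -1.0]]
wrist_force: [-0.2, 0.3, -0.1]
gripper_width: 0.0599
finger_force: 0.0
```

Run:
```python
from h import *
import cv2
p,d=optics.snapshot('wrist');cv2.imwrite('pics/w3.png',p[:,:,::-1])
s=get_state();print(s['time'],s['ee_pos'],s['gripper_width'],s['wrist_force'],s['tcp_rot'][:,1])
print(s['tcp_rot'].T@(np.array([.486,-.050,.058])-s['ee_pos'])/.03)
print(optics.camera_params('wrist')['pose'])
```

```text
6.75 [ 0.48540757 -0.05068679  0.15963086] 0.06008567012784781 [-0.33942808  0.0500326  -0.11361888] [ 9.34214090e-01 -3.56712340e-01 -5.83889587e-04]
[0.02866799 0.01226035 3.38768663]
[[ 9.34698098e-01 -3.42171350e-01 -9.62197093e-02  5.13097688e-01]
 [-3.55441556e-01 -9.00462683e-01 -2.50655653e-01  2.15720297e-02]
 [-8.75074272e-04  2.68487846e-01 -9.63282674e-01  3.31150323e-01]
 [ 0.00000000e+00  0.00000000e+00  0.00000000e+00  1.00000000e+00]]
```

View pics/w3.png

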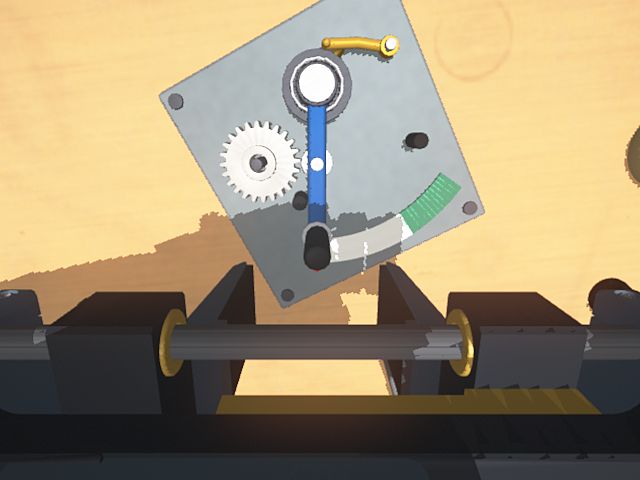

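The button is up again after bottoming hard. The post at (317, 248) is centred between the open fingers, so I'll descend and grip it.

apply_moves:
  targets:
    - {"x":0.02,"y":0.01,"z":0.8,"yaw":0}
    - {"x":0,"y":0,"z":0.8,"yaw":0}
    - {"x":0,"y":0,"z":0.8,"yaw":0}
    - {"x":0,"y":0,"z":0.5,"yaw":0}
    - {"x":0,"y":0,"z":0.3,"yaw":0}
    - {"x":0,"y":0,"z":0,"yaw":0}

```text
time: 7.5
ee_pos: [0.4862, -0.0505, 0.0637]
tcp_rot: [[0.356, 0.934, -0.001], [0.934, -0.356, 0.0], [-0.0, -0.001, -1.0]]
wrist_force: [-0.1, -0.1, 0.0]
gripper_width: 0.06
finger_force: 0.0
```

apply_moves:
  gripper: 0
  targets:
    - {"x":0,"y":0,"z":0,"yaw":0}
    - {"x":0,"y":0,"z":0,"yaw":0}
    - {"x":0,"y":0,"z":0,"yaw":0}
    - {"x":0,"y":0,"z":0,"yaw":0}
    - {"x":0,"y":0,"z":0,"yaw":0}
    - {"x":0,"y":0,"z":0,"yaw":0}

```text
time: 8.25
ee_pos: [0.4859, -0.0505, 0.0639]
tcp_rot: [[0.356, 0.935, -0.001], [0.935, -0.356, 0.0], [-0.0, -0.001, -1.0]]
wrist_force: [-4.2, 1.7, 4.4]
gripper_width: 0.0169
finger_force: 30.0
```

apply_moves:
  targets:
    - {"x":0.014,"y":0.32,"z":0,"yaw":-1}
    - {"x":0.014,"y":0.32,"z":0,"yaw":-1}
    - {"x":0.014,"y":0.32,"z":0,"yaw":-1}
    - {"x":0.014,"y":0.32,"z":0,"yaw":-1}
    - {"x":0,"y":0,"z":0,"yaw":0}

```text
time: 8.88
ee_pos: [0.5236, -0.0577, 0.0639]
tcp_rot: [[0.013, 1.0, -0.002], [1.0, -0.013, 0.0], [0.0, -0.002, -1.0]]
wrist_force: [-5.2, 1.2, 8.8]
gripper_width: 0.0175
finger_force: 30.0
```

apply_moves:
  targets:
    - {"x":0.014,"y":0.32,"z":0,"yaw":-1}
    - {"x":0.014,"y":0.32,"z":0,"yaw":-1}
    - {"x":0.014,"y":0.32,"z":0,"yaw":-1}
    - {"x":0.014,"y":0.32,"z":0,"yaw":-1}
    - {"x":0.014,"y":0.32,"z":0,"yaw":-1}
    - {"x":0,"y":0,"z":0,"yaw":0}
    - {"x":0,"y":0,"z":0,"yaw":0}
    - {"x":0,"y":0,"z":0,"yaw":0}

```text
time: 9.88
ee_pos: [0.5696, -0.0481, 0.0639]
tcp_rot: [[-0.409, 0.912, -0.002], [0.912, 0.409, 0.0], [0.001, -0.002, -1.0]]
wrist_force: [-8.2, 0.4, 8.4]
gripper_width: 0.0171
finger_force: 30.0
```

Run:
```python
from h import *
import cv2
p,d=optics.snapshot('wrist');q,_=optics.snapshot('top');t,_=optics.snapshot('scene')
s=get_state();print(s['time'],s['ee_pos'],s['gripper_width'],s['wrist_force'],s['finger_force'])
v=s['ee_pos'][:2]-[.5252,.0520];print(np.hypot(*v),np.radians(np.degrees(np.arctan2(v[1],v[0]))+110.64))
a=cv2.resize(p,(480,360));b=cv2.resize(t[215:335,245:345],(300,360),interpolation=cv2.INTER_CUBIC)
cv2.imwrite('pics/f.png',np.hstack([a,b])[:,:,::-1])
```

```text
10.025 [ 0.56960125 -0.04807102  0.06388183] 0.017435573789943412 [-7.64742648 -0.09420546  9.14827742] 30.003905296325684
0.10947912841483662 0.7778363327688067
```

View pics/f.png

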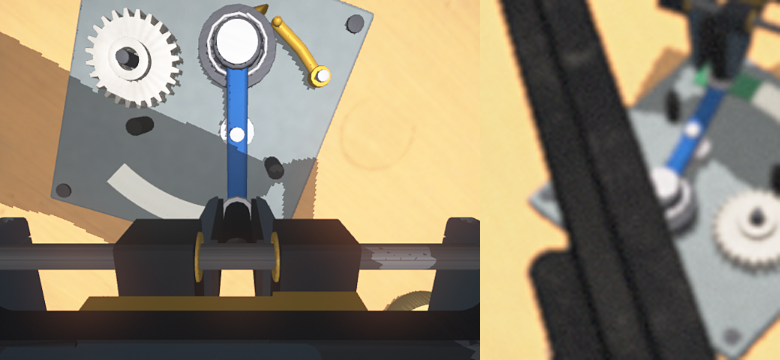

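The post is gripped with the arm swung to about 0.78 rad, inside the green band. The pawl is behind the tooth and the spring is pushing back with about 8 N.

```bash
python3 -c "
from rig import workorder
print(workorder.finish_job())"
```

```text
the job is handed in; nothing more can be done
None
```

I pressed the zero button to its stop with the arm at rest and it came back up. The tester arm is now held by its post at about 0.78 rad, inside the green band and past the click; the job is handed in, but the press peaked at about 44 N through the fingertips, and I don't know if that counts against the 40 N limit.

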